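Move the charged battery pack into the label printer

ROBOT

A 6-joint arm with a two-finger parallel gripper is mounted at the origin on the work surface. World frame = base frame: x ahead of the robot, y to its left, z up, the work surface at z = 0. Lengths are in m, angles in degrees, forces in N, time in s.
With the tool pointing down it reaches from about 0.35 to 0.775 m from the base axis. Payload 5.5 kg.
Tool frame: the origin (TCP) lies midway between the tips of the shut fingers; the grasp point (between the pads) lies 19 mm behind it; z points along the fingers, y is the line along which they close (so a half turn about z gives the same grasp; the last joint's range is limited). The gripper opens to 85 mm and grips with 20 to 120 N. Pads are 22 mm wide; open, the fingers measure 114 mm over their backs; the gripper's body (76 mm by 85 mm) begins 54 mm behind the grasp point. The pads swing forward as they close: fully open they stand 13 mm farther back than shut.
Start: joints at [-7.998, 17.945, 2.641, 74.691, 0, 82.002], TCP at [0.575, -0, 0.208] pointing down, gripper open.
Joint ranges: [-158.12, 158.12], [-49.38, 96.58], [-58.88, 72.47], [-126.05, 133.96], [-84.25, 85.87], [-180, 180]. Speed limits (degrees/s): [147.25, 147.25, 180, 180, 180, 180].

INTERFACE

Orientations are given as [roll, pitch, yaw] about the fixed x, y, z axes, in that order (R = Rz(yaw) Ry(pitch) Rx(roll)).
In Python, from plant import env, vision, ticket gives the robot as it stands.
- The arm moves only by the tool drive_tool, never from a script. Its argument "plan" is a list of rows, each an object with "linear": the shift along the tool's x, y, z in mm, a list of three; "turn": the turn about the tool's z in rad. A call has exactly 5 rows; each row shifts and turns the commanded pose from where the row before left it, along the tool's axes as they then stand; what a row does not reach is not made up. A row lasts 1/8 s, in which the tool goes at most 62.5 mm and 10.7 degrees, less where a joint would pass 70% of its speed; a pose out of reach is approached as far as the arm can. A call is refused whole if a number of a shift passes 62.5 or a number of a turn 0.188, either way. A call with a gripper value outside its range is refused whole. "gripper" is the finger opening in mm, from 0 to 85.4, set as the call begins (left out, the last holds). The fingers move at their own pace and stop on an object; the grip force is fixed at half the most. Time passes only in rows, so rows that do not move let the fingers close, or fill a call up. It gives the time, the measured TCP pose, the force, the opening and the grip force at its end, in the units of the state.
- env.get_obs(): the state, without advancing time (a new reading comes with each control period).
- vision.grab_frame(name): name is "scene" or "side" or "wrist"; returns the picture (480x640x3 uint8, red, green, blue); there is no depth.
- vision.camera_model(name): a dict with "fx", "fy", "cx", "cy" (pixels), "extrinsics" (4x4, takes a point from camera to world coordinates). Camera axes: x right, y down, z forward; pixel columns grow to the right and rows downward; lengths in m; the calibration is good to about 2 mm. The wrist camera is an equidistant fisheye: a pixel r from the principal point sees the ray r / f radians off the axis. A picture is of the moment at which its call begins: read the wrist's pose just before it. camera_model takes no time and is no camera call; for the wrist camera it gives the pose at the moment of the call.
- ticket.job_done(): hands the job in; it is judged then, once.
Trained networks look in the newest picture that a camera, given by its name, has taken for a name from the list of things; names that differ only in an ending like _2 or _b are one class to them, and where a whole thing is asked for, a point or a joint stands for the part that bears it (a point fixed in the world has none). Each returns a list of dicts, best first, with "p" (0 to 1); they miss things now and then, are a little off and sometimes report something else, mostly with a low value. They report only what shows in the picture. A call takes as long as a camera call. They do not tell look-alikes from the thing itself.
- vision.cut_out(camera, target): "mask" (480x640 bool, what is visible of it) and "uv" ([column, row] in pixels, amid what is visible of it).
- vision.place_of(camera, target): "uv" ([column, row] in pixels: a listed point, or the origin of a listed thing).
The state is a dict: "t": time; "joint_pos": joint angles; "qvel": joint speeds; "effort": joint torques, N m; "eef_pos": TCP position; "eef_rot": TCP orientation; "contact_force": force on the tool from outside, world axes, zero at the start; "torque": the same for the moment, N m; "grip_width": opening from 0.0 (shut) to 1.0 (fully open); "grasp_force": force on a finger pad.
Only numpy, scipy, OpenCV 4.12 (cv2) and the standard library are available. Lean on these libraries where they do the work, as an engineer would, in place of code of your own. Each camera call takes 0.05 s, during which the arm holds its last target. There are 200 camera calls.

TASK

The charged battery pack is held down in the desk charger's bay by a push-push catch: press it down to the firm stop and let go so that it pops up, lift it out, lower it into the battery bay in the top of the label printer, and press it down to the firm stop there so that the catch keeps it down when you let go. Press gently, never with more than 20 N, do not let the pack fall on the bench, and leave the label roll, the carton and the stapler where they are.

Things in the scene. Friction and masses are not known exactly. Their poses are not given: they have to be found in the camera images.
- charger: desk battery charger, fixed: plain grey block 90 mm deep (x -36 to +54 mm of its origin), 92 mm wide, 74 mm tall, one bay in its top; the pack starts held down in it. Origin: centre of the bay at bench level; x to its back, y to its left, z up.
- printer: portable label printer, fixed: black box 175 mm deep (x -40 to +135 mm of its origin), 128 mm wide, 74 mm tall; a round roll cover 95 mm tall across its back from x = +81 mm; the empty battery bay in its top near the front. Origin: centre of the bay at bench level; x to its back, y to its left, z up.
- charger_bay (a point): centre of the charger bay's mouth, 74 mm above the bench. Both bays: an upright well 48.4 mm (machine's y) by 26.4 mm (x), 1.2 mm play all round the pack; the top 5 mm of the walls is a 45 degree funnel. A spring carriage carries the pack: up, the pack's underside is 34 mm above the bench and 30 mm of it shows. Pressing takes 2 to 3 N at first, 5 to 8 N just before the firm stop.
- printer_bay (a point): centre of the printer bay's mouth, 74 mm above the bench. Both bays: the firm stop is 14 to 27 mm below the up position, differs per bay, and is found by feel. Let go there and the catch holds the pack 6 mm above the stop (8 to 22 mm shows), claws in its grooves: it cannot be pulled out. Press to the stop again, let go: it pops up. A press that ends short of the stop changes nothing.
- battery_top (a point): centre of the pack's top, 70 mm above its underside: press here, with closed fingers. It stays above the rim even at the firm stop. Press at 10 to 15 mm/s; the firm stop is plainly felt at 11 to 13 N; more than 20 N between pack and machine, down or up, breaks the catch.
- battery: white battery pack, a block 24 mm (x) by 46 mm (y) by 70 mm tall, 0.11 to 0.21 kg, upright in a bay with its axes along the bay's; a half turn about z makes no difference. Origin: centre of its underside, z up. An 8 mm deep groove crosses each narrow side 4 to 11 mm above the underside. Grip it across the 24 mm.
- label_roll: roll of white labels standing on end, 76 mm across, 50 mm tall; origin under its centre. Leave alone.
- carton: small cardboard carton, 90 x 70 x 50 mm; origin under its centre. Leave alone.
- stapler: black stapler, 120 x 28 x 32 mm, lying along its x; origin under its centre. Leave alone.
Things that resemble listed ones, but are neither listed nor needed, are in the scene too. Of the things shaped like the battery, the white one is meant.

How it is judged:
By the outcome, as a careful person would: the job done as asked, in the order asked, and still so for the second after the job is handed in, with the robot touching nothing.
It also fails if it takes over 62 s, if anything falls off the work surface, if the arm or the gripper's body presses on something with over 40 N, if the wrist force passes 120 N, or if a joint passes its speed limit or range.

## Working session

There is one attempt and no reset: what is moved stays moved. The work goes in short steps, Python scripts to look and compute and a tool call to move; the robot and the scene stay as the last step left them, time stands still between calls to the robot, and variables do not carry over. Pictures are saved under pics/ and viewed, at most 10 in all, crops included, and the job is handed in when it is done.

Besides the shell and the picture viewer there is one more tool, called after ">>>" by a JSON object that holds its "method" and its "body", one argument or row to a line. drive_tool: Moves the arm, as the interface text tells. Its arguments: {"type":"object","properties":{"plan":{"type":"array"},"gripper":{"type":"number"}},"required":["plan"]}

```bash
mkdir -p pics; cat > h.py <<'E'
import numpy as np, cv2
from plant import env, vision, ticket
def ray(cam,uv,M=None):
    m=M or vision.camera_model(cam); T=np.array(m["extrinsics"])
    x=(uv[0]-m["cx"])/m["fx"]; y=(uv[1]-m["cy"])/m["fy"]
    if cam=="wrist":
        r=np.hypot(x,y); d=np.array([x/r*np.sin(r),y/r*np.sin(r),np.cos(r)]) if r>1e-9 else np.array([0,0,1.])
    else: d=np.array([x,y,1.])
    return T[:3,3],T[:3,:3]@d
def at_z(cam,uv,z,M=None):
    o,d=ray(cam,uv,M); return (o+d*(z-o[2])/d[2])
def proj(cam,p,M=None):
    m=M or vision.camera_model(cam); T=np.array(m["extrinsics"])
    q=T[:3,:3].T@(np.array(p)-T[:3,3])
    if cam=="wrist":
        s=np.hypot(q[0],q[1]); th=np.arctan2(s,q[2]); k=th/max(s,1e-9); a=[q[0]*k,q[1]*k]
    else: a=[q[0]/q[2],q[1]/q[2]]
    return np.array([m["fx"]*a[0]+m["cx"],m["fy"]*a[1]+m["cy"]])
def save(cam,name):
    f=vision.grab_frame(cam); cv2.imwrite("pics/"+name,f[:,:,::-1]); return f
E
python3 - <<'E'
from h import *
for c in ("scene","side"):
    f=save(c,c+"0.png")
    for t,z in (("charger_bay",.074),("printer_bay",.074),("battery_top",.09),("charger",0),("printer",0)):
        for d in vision.place_of(c,t)[:3]: print(c,t,round(d["p"],2),np.round(d["uv"]),np.round(at_z(c,d["uv"],z),3))
o=env.get_obs();print(o["t"],o["eef_rot"],o["contact_force"])
E
python3 -c "
import cv2,numpy as np
cv2.imwrite('pics/both.png',cv2.resize(np.vstack([cv2.imread('pics/scene0.png')]),(800,600)))"
```

```text
scene charger_bay 0.77 [367. 208.] [0.566 0.174 0.074]
scene printer_bay 0.7 [254. 271.] [ 0.537 -0.222  0.074]
scene battery_top 0.81 [406. 223.] [0.698 0.16  0.09 ]
scene battery_top 0.62 [334. 194.] [0.467 0.15  0.09 ]
scene battery_top 0.6 [362. 201.] [0.549 0.173 0.09 ]
scene charger 0.71 [364. 229.] [0.559 0.174 0.   ]
side charger_bay 0.65 [289. 312.] [0.545 0.179 0.074]
side printer_bay 0.85 [370. 199.] [ 0.518 -0.2    0.074]
side battery_top 0.95 [287. 306.] [0.546 0.182 0.09 ]
side battery_top 0.72 [344. 331.] [0.436 0.2   0.09 ]
side battery_top 0.55 [211. 290.] [0.691 0.195 0.09 ]
side charger 0.62 [286. 340.] [0.553 0.183 0.   ]
side printer 0.73 [366. 221.] [ 0.53  -0.214 -0.   ]
0.6 [1.79991259e+02 4.88317060e-04 8.99986720e+01] [ 0.26073507  0.14216154 -0.08244849]
```

View pics/scene0.png

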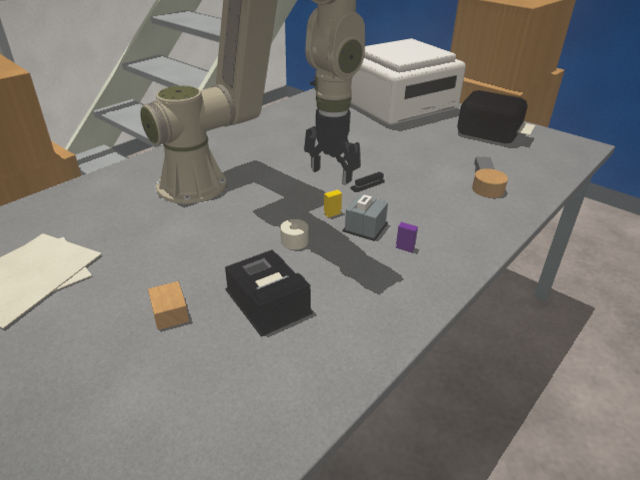

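View pics/side0.png

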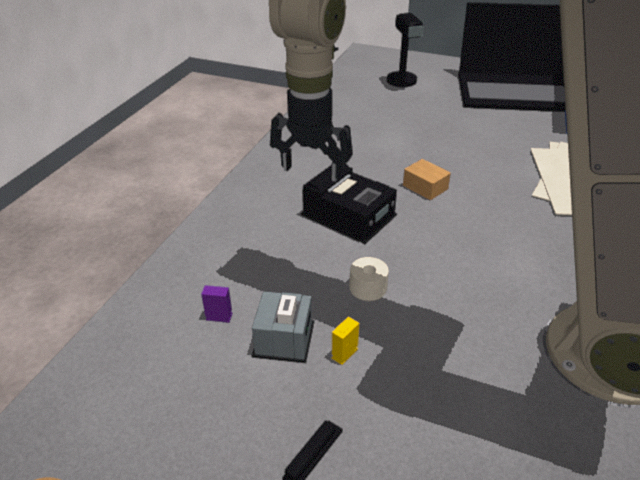

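Candidates shaped like the battery in the scene view are yellow at (334,204), purple at (407,237), and white at (364,201), which sits in the grey charger. The white one fits: it is white and held in the charger bay. In the side view it is at (287,308). The printer is at (268,290) and its empty bay at (258,267). I'll move above the charger and confirm from the wrist camera.

>>> {"method": "drive_tool", "body": {
  "plan": [
    {"linear": [35, -4, 0], "turn": 0},
    {"linear": [35, -4, 0], "turn": 0},
    {"linear": [35, -4, 0], "turn": 0},
    {"linear": [35, -4, 0], "turn": 0},
    {"linear": [35, -4, 0], "turn": 0}
  ],
  "gripper": 0
}}

```text
t: 1.23
eef_pos: [0.5549, 0.1761, 0.2082]
eef_rot: [180.0, -0.0, 90.0]
contact_force: [2.0, -0.1, -0.8]
grip_width: 0.006
grasp_force: 0.0
```

```bash
python3 - <<'E'
from h import *
M=vision.camera_model("wrist"); o=env.get_obs(); f=save("wrist","w1.png")
print(o["t"],o["eef_pos"],o["eef_rot"],o["contact_force"],M)
for t,z in (("charger_bay",.074),("battery_top",.09)):
    for d in vision.place_of("wrist",t)[:3]: print(t,round(d["p"],2),np.round(d["uv"]),np.round(at_z("wrist",d["uv"],z,M),4))
for d in vision.cut_out("wrist","battery")[:3]:
    print(d["p"],d["uv"],d["mask"].sum())
E
```

```text
1.225 [0.5548847  0.17609531 0.20822805] [ 1.79977690e+02 -1.83386768e-03  8.99951568e+01] [ 1.98066928 -0.09500225 -0.82496953] {'fx': 371.64829954431775, 'fy': 371.64829954431775, 'cx': 322.9626699758793, 'cy': 238.59243926754445, 'extrinsics': array([[ 9.99998973e-01,  1.38577743e-03,  3.64948897e-04,
         5.54662514e-01],
       [ 1.43298976e-03, -9.65162466e-01, -2.61647398e-01,
         2.42516265e-01],
       [-1.03500807e-05,  2.61647652e-01, -9.65163461e-01,
         3.74971037e-01],
       [ 0.00000000e+00,  0.00000000e+00,  0.00000000e+00,
         1.00000000e+00]])}
charger_bay 0.74 [320. 197.] [0.5524 0.1959 0.074 ]
battery_top 0.89 [194. 218.] [0.4499 0.1829 0.09  ]
battery_top 0.81 [482. 218.] [0.6874 0.1835 0.09  ]
battery_top 0.71 [312. 219.] [0.5465 0.1811 0.09  ]
0.88 [201.3, 213.6] 2500
0.8 [468.5, 212.6] 2480
0.62 [314.8, 217.6] 2107
```

View pics/w1.png

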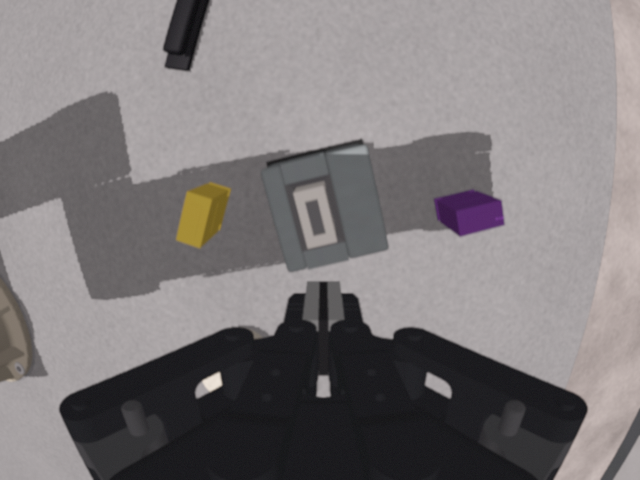

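The white pack shows at (314,217) in the grey charger, with yellow (203,215) left and purple (470,212) right. White in the charger is confirmed; I'll measure its centre and yaw.

```bash
cat >> h.py <<'E'
def packrect(f,M,z,win,lo=150):
    u0,u1,v0,v1=win; hsv=cv2.cvtColor(f,cv2.COLOR_RGB2HSV)
    m=np.zeros(f.shape[:2],np.uint8)
    m[v0:v1,u0:u1]=((hsv[v0:v1,u0:u1,2]>lo)).astype(np.uint8)
    n,l,s,c=cv2.connectedComponentsWithStats(m); k=1+np.argmax(s[1:,4])
    P=np.argwhere(l==k)[:,::-1]; h=cv2.convexHull(P.astype(np.int32))[:,0]
    W=np.array([at_z("wrist",p,z,M)[:2] for p in h])*1000
    return s[k],cv2.minAreaRect(W.astype(np.float32))
E
python3 - <<'E'
from h import *
f=cv2.imread("pics/w1.png")[:,:,::-1].copy(); M=vision.camera_model("wrist")
print(f[217,300],f[217,282],f[217,345],f[217,314],f[185,312])
for lo in (150,165,180):
  for z in (.085,.092): print(lo,z,packrect(f,M,z,(270,360,165,262),lo))
E
```

```text
[160 154 150] [100 103 105] [ 99 100 102] [85 83 84] [127 121 119]
150 0.085 (array([ 294,  186,   42,   62, 1236], dtype=int32), ((548.447021484375, 181.0701904296875), (24.136714935302734, 46.6478157043457), 14.031851768493652))
150 0.092 (array([ 294,  186,   42,   62, 1236], dtype=int32), ((548.5960083007812, 182.53968811035156), (23.553720474243164, 45.5211067199707), 14.031818389892578))
165 0.085 (array([295, 187,  40,  60, 968], dtype=int32), ((548.3489990234375, 180.99142456054688), (22.663785934448242, 44.68602752685547), 13.714284896850586))
165 0.092 (array([295, 187,  40,  60, 968], dtype=int32), ((548.5003662109375, 182.46279907226562), (22.11638832092285, 43.60670852661133), 13.714332580566406))Traceback (most recent call last):
  File "<stdin>", line 5, in <module>
  File "h.py", line 25, in packrect
    n,l,s,c=cv2.connectedComponentsWithStats(m); k=1+np.argmax(s[1:,4])
                                                     ~~~~~~~~~^^^^^^^^^
    return _wrapfunc(a, 'argmax', axis=axis, out=out, **kwds)
    return bound(*args, **kwds)
ValueError: attempt to get argmax of an empty sequence
```

>>> {"method": "drive_tool", "body": {
  "plan": [
    {"linear": [5.4, -6.4, 10], "turn": 0},
    {"linear": [0, 0, 20], "turn": -0.122},
    {"linear": [0, 0, 25], "turn": -0.122},
    {"linear": [0, 0, 25], "turn": 0},
    {"linear": [0, 0, 20], "turn": 0}
  ]
}}

```text
t: 2.05
eef_pos: [0.5477, 0.1793, 0.1064]
eef_rot: [-179.9, -0.0, 103.9]
contact_force: [-0.0, -0.6, 0.1]
grip_width: 0.003
grasp_force: 0.0
```

```bash
python3 - <<'E'
from h import *
M=vision.camera_model("wrist"); f=save("wrist","w2.png"); o=env.get_obs()
print(o["t"],o["eef_pos"],o["eef_rot"],o["contact_force"])
for d in vision.place_of("wrist","battery_top")[:3]: print(round(d["p"],2),np.round(d["uv"]),np.round(at_z("wrist",d["uv"],.09,M),4))
T=o["eef_pos"]; print(proj("wrist",[.5485,.1815,.09],M))
E
```

```text
2.1 [0.54614909 0.17903567 0.10374564] [-1.79683096e+02 -1.64490916e-02  1.03888570e+02] [ 0.08661451 -0.51159777 -2.83220076]
0.77 [534. 306.] [0.6798 0.1852 0.09  ]
0.71 [324. 265.] [0.5476 0.1818 0.09  ]
0.55 [152. 221.] [0.4509 0.1826 0.09  ]
[325.65653357 266.17145482]
```

View pics/w2.png

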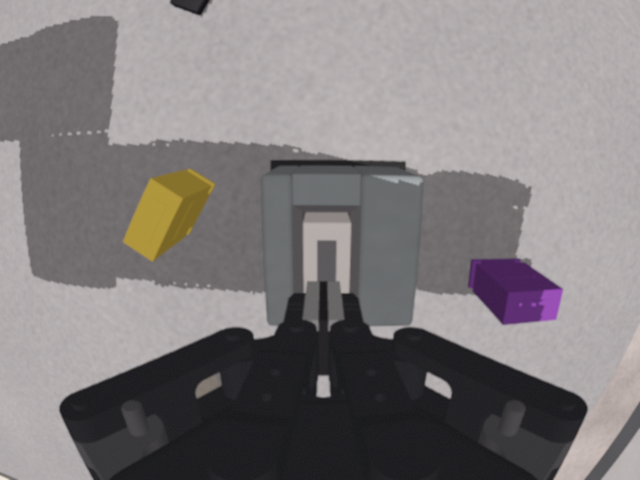

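>>> {"method": "drive_tool", "body": {
  "plan": [
    {"linear": [0, 0, 0], "turn": 0},
    {"linear": [0, 0, 1.5], "turn": 0},
    {"linear": [0, 0, 1.5], "turn": 0},
    {"linear": [0, 0, 1.5], "turn": 0},
    {"linear": [0, 0, 1.5], "turn": 0}
  ]
}}

```text
t: 2.78
eef_pos: [0.5487, 0.1804, 0.1022]
eef_rot: [180.0, 0.0, 104.0]
contact_force: [0.1, 0.7, 0.4]
grip_width: -0.001
grasp_force: 0.0
```

>>> {"method": "drive_tool", "body": {
  "plan": [
    {"linear": [1, 0, 1.5], "turn": 0},
    {"linear": [0, 0, 1.5], "turn": 0},
    {"linear": [0, 0, 1.5], "turn": 0},
    {"linear": [0, 0, 1.5], "turn": 0},
    {"linear": [0, 0, 1.5], "turn": 0}
  ]
}}

```text
t: 3.4
eef_pos: [0.5484, 0.1813, 0.0945]
eef_rot: [180.0, 0.0, 104.0]
contact_force: [-0.2, 0.2, -0.2]
grip_width: 0.001
grasp_force: 0.0
```

>>> {"method": "drive_tool", "body": {
  "plan": [
    {"linear": [0, 0, 1.2], "turn": 0},
    {"linear": [0, 0, 1.2], "turn": 0},
    {"linear": [0, 0, 1.2], "turn": 0},
    {"linear": [0, 0, 1.2], "turn": 0},
    {"linear": [0, 0, 1.2], "turn": 0}
  ]
}}

```text
t: 4.03
eef_pos: [0.5484, 0.1814, 0.0885]
eef_rot: [180.0, 0.0, 104.0]
contact_force: [-0.4, 0.4, -0.3]
grip_width: 0.003
grasp_force: 0.0
```

>>> {"method": "drive_tool", "body": {
  "plan": [
    {"linear": [0, 0, 1.2], "turn": 0},
    {"linear": [0, 0, 1.2], "turn": 0},
    {"linear": [0, 0, 1.2], "turn": 0},
    {"linear": [0, 0, 1.2], "turn": 0},
    {"linear": [0, 0, 1.2], "turn": 0}
  ]
}}

```text
t: 4.65
eef_pos: [0.5484, 0.1814, 0.0825]
eef_rot: [180.0, 0.0, 104.0]
contact_force: [-1.1, 0.5, -0.2]
grip_width: -0.001
grasp_force: 0.0
```

>>> {"method": "drive_tool", "body": {
  "plan": [
    {"linear": [0, 0, 1], "turn": 0},
    {"linear": [0, 0, 1], "turn": 0},
    {"linear": [0, 0, 1], "turn": 0},
    {"linear": [0, 0, 0], "turn": 0},
    {"linear": [0, 0, 0], "turn": 0}
  ]
}}

```text
t: 5.28
eef_pos: [0.5484, 0.1813, 0.0797]
eef_rot: [180.0, 0.0, 104.0]
contact_force: [0.1, 0.2, -0.4]
grip_width: 0.001
grasp_force: 0.0
```

```bash
python3 - <<'E'
from h import *
a=vision.grab_frame("side"); b=vision.grab_frame("wrist"); o=env.get_obs(); print(o["eef_pos"],o["contact_force"])
A=cv2.resize(a[250:370,220:380],(560,420),interpolation=cv2.INTER_CUBIC); 
B=cv2.resize(b[150:390,200:440],(240,240)); C=np.zeros((420,800,3),np.uint8); C[:,:560]=A; C[:240,560:]=B
cv2.imwrite("pics/c3.png",C[:,:,::-1])
E
```

```text
[0.5484813  0.18135146 0.07968205] [ 0.28903739  0.05728444 -0.13956105]
```

View pics/c3.png

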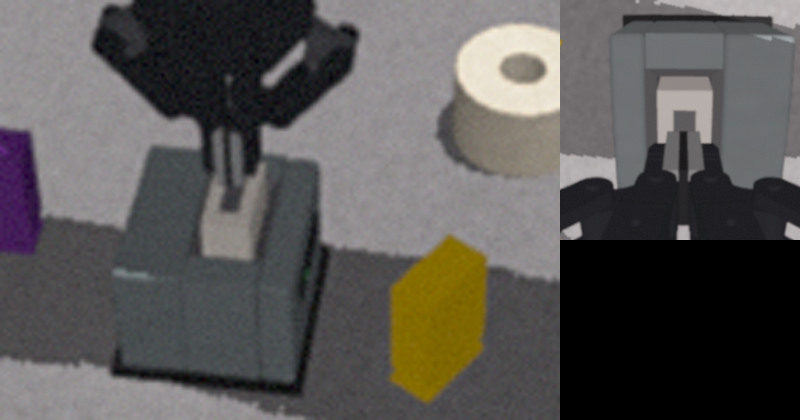

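The closed fingertips are over the middle of the white pack's top, at crop (235,205). No contact force shows yet, so I'll continue slowly.

>>> {"method": "drive_tool", "body": {
  "plan": [
    {"linear": [0, 0, 1], "turn": 0},
    {"linear": [0, 0, 1], "turn": 0},
    {"linear": [0, 0, 1], "turn": 0},
    {"linear": [0, 0, 0], "turn": 0},
    {"linear": [0, 0, 0], "turn": 0}
  ]
}}

```text
t: 6.0
eef_pos: [0.5484, 0.1813, 0.0766]
eef_rot: [180.0, 0.0, 104.0]
contact_force: [-0.2, -0.8, 0.4]
grip_width: 0.0
grasp_force: 0.0
```

```bash
python3 - <<'E'
from h import *
M=vision.camera_model("wrist"); b=save("wrist","w4.png"); a=save("side","s4.png"); s=save("scene","sc4.png"); o=env.get_obs(); print(o["t"],o["eef_pos"],o["contact_force"],o["effort"])
t=o["eef_pos"]
for c in("scene","side","wrist"):
    print(c,"tcp",proj(c,t,M if c=="wrist" else None), [np.round(proj(c,[.5485,.1815,z],M if c=="wrist" else None),1).tolist() for z in (.074,.084,.096)], [(round(d["p"],2),np.round(d["uv"],1).tolist()) for d in vision.place_of(c,"battery_top")[:3]])
A=cv2.resize(a[280:350,240:330],(540,420),interpolation=cv2.INTER_CUBIC)
B=cv2.resize(s[180:240,335:395],(360,360),interpolation=cv2.INTER_CUBIC)
C=np.zeros((420,800,3),np.uint8); C[:,:440]=A[:,:440]; C[:360,440:]=B
cv2.imwrite("pics/c4.png",C[:,:,::-1])
E
```

```text
6.15 [0.54844275 0.18135764 0.07664766] [-0.15756854 -0.05060459  0.18124916] [-1.38206519e-04 -4.97136068e+01  2.73820835e+01  5.46838965e-04
 -1.30323847e-04 -3.53312805e-05]
scene tcp [363.8810063  203.70696232] [[363.9, 204.5], [364.1, 201.4], [364.4, 197.7]] [(0.76, [332.1, 191.2]), (0.64, [406.5, 222.2]), (0.54, [364.5, 201.1])]
side tcp [286.84171709 311.0682269 ] [[286.8, 312.2], [286.6, 308.2], [286.3, 303.3]] [(0.88, [343.0, 326.5]), (0.7, [214.0, 291.1]), (0.63, [286.8, 305.3])]
wrist tcp [323.12901324 281.21269681] [[323.3, 279.0], [323.3, 286.8], [323.3, 297.4]] [(0.91, [127.6, 234.9]), (0.88, [552.8, 327.6]), (0.56, [320.3, 291.9])]
```

View pics/c4.png

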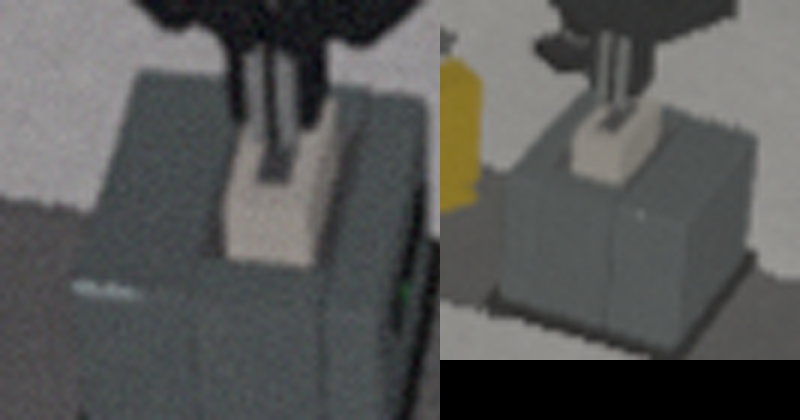

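```bash
python3 - <<'E'
from h import *
for n in ("w1","w2","w4"):
    g=cv2.imread(f"pics/{n}.png",0); print(n); print("pad",g[262:320:2,313].tolist()); print("mid",g[262:320:2,323].tolist())
# side/scene differences between before and after along pack column
for n,c in (("side0",287),("s4",287)):
    g=cv2.imread(f"pics/{n}.png",0); print(n,g[288:330,c].tolist(),g[288:330,281].tolist())
E
```

```text
w1
pad [102, 101, 105, 136, 159, 162, 162, 163, 165, 153, 100, 95, 94, 94, 94, 95, 94, 94, 95, 94, 94, 95, 93, 95, 95, 93, 94, 95, 95]
mid [100, 105, 140, 163, 167, 164, 161, 165, 166, 151, 54, 24, 20, 21, 21, 22, 23, 22, 22, 24, 24, 23, 23, 23, 24, 22, 22, 26, 23]
w2
pad [174, 173, 174, 174, 173, 173, 173, 173, 173, 162, 108, 102, 101, 102, 101, 101, 101, 101, 103, 102, 103, 101, 102, 102, 102, 101, 102, 103, 104]
mid [91, 91, 90, 91, 91, 91, 91, 91, 90, 81, 35, 24, 26, 25, 27, 26, 25, 25, 26, 25, 26, 26, 27, 27, 27, 27, 26, 28, 26]
w4
pad [159, 138, 139, 139, 138, 139, 138, 138, 139, 132, 105, 104, 104, 104, 104, 105, 104, 105, 104, 105, 104, 104, 105, 104, 104, 105, 103, 104, 105]
mid [155, 101, 92, 93, 93, 93, 93, 92, 92, 82, 36, 26, 27, 26, 27, 29, 26, 23, 24, 26, 28, 28, 30, 27, 27, 26, 26, 29, 26]
side0 [71, 75, 72, 69, 88, 128, 149, 201, 234, 240, 235, 163, 106, 107, 108, 112, 108, 107, 111, 110, 112, 125, 172, 228, 239, 237, 224, 167, 136, 137, 140, 141, 138, 140, 135, 125, 135, 142, 138, 136, 138, 144] [73, 71, 74, 69, 82, 104, 126, 152, 159, 180, 190, 214, 232, 237, 238, 237, 240, 240, 239, 240, 237, 235, 236, 236, 240, 238, 188, 145, 136, 137, 138, 138, 139, 136, 137, 135, 136, 141, 142, 139, 139, 142]
s4 [41, 75, 99, 109, 102, 104, 103, 109, 103, 106, 105, 100, 99, 98, 99, 91, 79, 57, 59, 57, 65, 67, 86, 120, 131, 134, 133, 140, 141, 139, 138, 142, 136, 138, 139, 123, 92, 67, 75, 74, 70, 81] [45, 88, 100, 93, 103, 94, 91, 83, 79, 75, 73, 71, 92, 111, 118, 124, 130, 135, 137, 134, 131, 128, 131, 131, 137, 130, 135, 146, 137, 139, 138, 137, 140, 139, 137, 100, 74, 72, 73, 76, 73, 76]
```

```bash
python3 - <<'E'
from h import *
M=vision.camera_model("wrist"); print(env.get_obs()["eef_pos"])
b=cv2.imread("pics/w4.png")[:,:,::-1].copy(); g=b.mean(2)
for r in (215,225,235,245,255): print(r,g[r,285:365:3].astype(int).tolist())
for c in (305,340): print(c,g[190:290:4,c].astype(int).tolist())
b=cv2.imread("pics/w4.png"); cv2.imwrite("pics/c5.png",cv2.resize(b[150:350,220:430],(630,600),interpolation=cv2.INTER_CUBIC))
E
```

```text
[0.54840755 0.18135104 0.07662639]
215 [106, 113, 113, 114, 115, 114, 113, 113, 113, 113, 112, 113, 113, 113, 113, 113, 113, 113, 113, 114, 113, 113, 111, 112, 113, 113, 101]
225 [82, 84, 83, 80, 77, 78, 77, 77, 78, 77, 77, 77, 78, 78, 77, 79, 78, 77, 78, 77, 78, 77, 78, 79, 83, 83, 85]
235 [84, 84, 84, 84, 84, 137, 137, 138, 137, 137, 138, 138, 138, 137, 137, 137, 137, 138, 137, 137, 137, 138, 98, 83, 84, 83, 86]
245 [86, 83, 84, 85, 167, 176, 177, 177, 176, 177, 176, 176, 177, 177, 176, 176, 176, 176, 176, 176, 176, 176, 172, 97, 84, 84, 87]
255 [87, 83, 84, 84, 164, 176, 176, 176, 177, 177, 176, 176, 176, 176, 176, 176, 176, 176, 176, 176, 176, 176, 170, 92, 84, 84, 90]
305 [113, 113, 112, 114, 114, 112, 114, 112, 77, 79, 137, 137, 137, 158, 177, 177, 176, 177, 176, 176, 176, 175, 175, 173, 166]
340 [114, 114, 114, 114, 113, 113, 113, 113, 78, 80, 137, 137, 138, 157, 177, 176, 177, 176, 176, 176, 175, 175, 175, 162, 147]
```

View pics/c5.png

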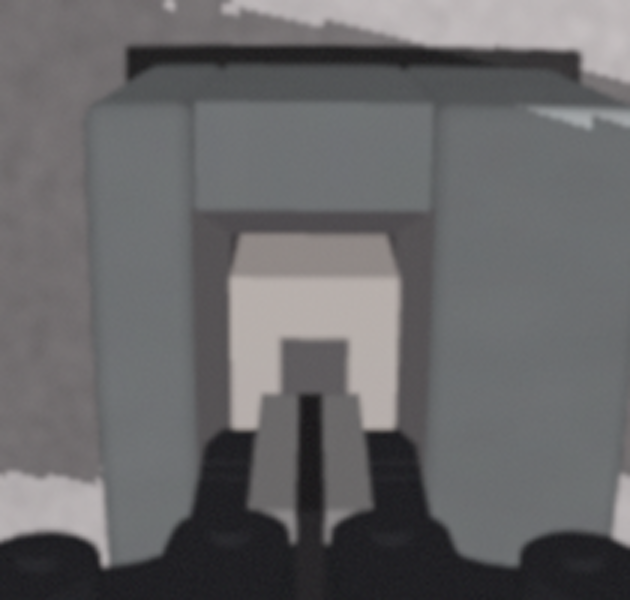

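The wrist crop shows the tip centred over the pack and unoccluded, with the pack top still at about z = 0.091. Both fixed cameras show the fingertip at about z = 0.095. The visible tip is therefore 15–19 mm above the reported TCP, and contact is still to come. I'll go on by feel.

>>> {"method": "drive_tool", "body": {
  "plan": [
    {"linear": [0, 0, 1], "turn": 0},
    {"linear": [0, 0, 1], "turn": 0},
    {"linear": [0, 0, 1], "turn": 0},
    {"linear": [0, 0, 1], "turn": 0},
    {"linear": [0, 0, 0], "turn": 0}
  ]
}}

```text
t: 6.92
eef_pos: [0.5483, 0.1813, 0.0725]
eef_rot: [-180.0, 0.0, 104.0]
contact_force: [0.7, -0.5, 0.6]
grip_width: 0.002
grasp_force: 0.0
```

>>> {"method": "drive_tool", "body": {
  "plan": [
    {"linear": [0, 0, 1], "turn": 0},
    {"linear": [0, 0, 1], "turn": 0},
    {"linear": [0, 0, 1], "turn": 0},
    {"linear": [0, 0, 1], "turn": 0},
    {"linear": [0, 0, 0], "turn": 0}
  ]
}}

```text
t: 7.55
eef_pos: [0.5483, 0.1813, 0.0685]
eef_rot: [-180.0, -0.0, 104.0]
contact_force: [0.4, 0.8, 0.5]
grip_width: -0.004
grasp_force: 0.0
```

```bash
python3 - <<'E'
from h import *
a=save("side","s6.png"); b=save("wrist","w6.png"); M=vision.camera_model("wrist"); o=env.get_obs()
print(o["eef_pos"],o["contact_force"],o["effort"], o["joint_pos"])
for n in("s4","s6"): print(n,cv2.imread(f"pics/{n}.png",0)[296:326,287].tolist())
g=b.mean(2)
print("245",g[245,285:365:2].astype(int).tolist()); print(g[200:300:3,306].astype(int).tolist())
C=np.hstack([cv2.resize(a[280:350,250:330],(400,350),interpolation=cv2.INTER_CUBIC),cv2.resize(b[170:345,220:420],(400,350))])
cv2.imwrite("pics/c6.png",C[:,:,::-1])
E
```

```text
[0.54841232 0.18134638 0.06861245] [-0.00229692 -0.17704124  0.0814624 ] [-1.73166763e-04 -4.98125267e+01  2.71230966e+01  1.46032267e-03
 -2.48249626e-04 -3.03420052e-05] [ 1.03378599e+01  2.26456584e+01 -1.07864622e+01  5.65632159e+01
 -2.00704214e-03  8.63582591e+01]
s4 [103, 106, 105, 100, 99, 98, 99, 91, 79, 57, 59, 57, 65, 67, 86, 120, 131, 134, 133, 140, 141, 139, 138, 142, 136, 138, 139, 123, 92, 67]
s6 [105, 103, 102, 101, 100, 94, 100, 103, 99, 97, 89, 82, 65, 66, 91, 123, 135, 130, 134, 136, 137, 143, 139, 139, 140, 139, 138, 123, 92, 74]
245 [84, 85, 85, 84, 83, 104, 136, 138, 139, 137, 137, 138, 138, 138, 139, 139, 138, 138, 139, 137, 139, 139, 139, 138, 138, 138, 139, 138, 138, 138, 137, 138, 138, 138, 124, 89, 84, 84, 84, 85]
[114, 114, 113, 114, 114, 113, 114, 114, 89, 78, 81, 134, 138, 138, 138, 139, 170, 178, 177, 176, 177, 176, 177, 176, 177, 176, 176, 167, 153, 141, 131, 104, 100, 103]
```

View pics/c6.png

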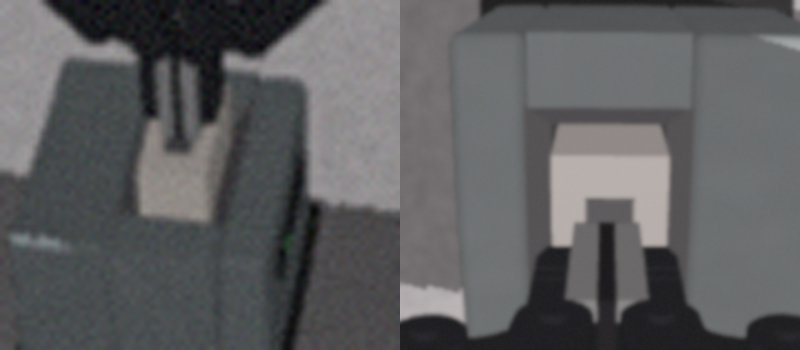

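The tip is still just above the pack: the label is still partly visible at crop (178,150), and the pack has not moved. From the geometry, contact should come in about 6–8 mm.

>>> {"method": "drive_tool", "body": {
  "plan": [
    {"linear": [0, 0, 1.2], "turn": 0},
    {"linear": [0, 0, 1.2], "turn": 0},
    {"linear": [0, 0, 1.2], "turn": 0},
    {"linear": [0, 0, 1.2], "turn": 0},
    {"linear": [0, 0, 0], "turn": 0}
  ]
}}

```text
t: 8.28
eef_pos: [0.5486, 0.1814, 0.0643]
eef_rot: [180.0, 0.0, 104.0]
contact_force: [-0.6, -0.8, 5.9]
grip_width: -0.001
grasp_force: 2.5
```

>>> {"method": "drive_tool", "body": {
  "plan": [
    {"linear": [0, 0, 1.2], "turn": 0},
    {"linear": [0, 0, 1.2], "turn": 0},
    {"linear": [0, 0, 0.6], "turn": 0},
    {"linear": [0, 0, 0], "turn": 0},
    {"linear": [0, 0, 0], "turn": 0}
  ]
}}

```text
t: 8.9
eef_pos: [0.5487, 0.1814, 0.0613]
eef_rot: [179.9, 0.0, 104.0]
contact_force: [-1.0, -0.4, 5.7]
grip_width: 0.001
grasp_force: 2.8
```

>>> {"method": "drive_tool", "body": {
  "plan": [
    {"linear": [0, 0, 0.6], "turn": 0},
    {"linear": [0, 0, 0.5], "turn": 0},
    {"linear": [0, 0, 0], "turn": 0},
    {"linear": [0, 0, 0], "turn": 0},
    {"linear": [0, 0, 0], "turn": 0}
  ]
}}

```text
t: 9.52
eef_pos: [0.5487, 0.1814, 0.0603]
eef_rot: [179.9, 0.0, 104.0]
contact_force: [-0.9, -0.5, 6.5]
grip_width: -0.004
grasp_force: 2.9
```

>>> {"method": "drive_tool", "body": {
  "plan": [
    {"linear": [0, 0, 0.6], "turn": 0},
    {"linear": [0, 0, 0.5], "turn": 0},
    {"linear": [0, 0, 0], "turn": 0},
    {"linear": [0, 0, 0], "turn": 0},
    {"linear": [0, 0, 0], "turn": 0}
  ]
}}

```text
t: 10.15
eef_pos: [0.5489, 0.1814, 0.0596]
eef_rot: [179.9, 0.0, 104.0]
contact_force: [-1.6, 0.0, 8.0]
grip_width: -0.001
grasp_force: 4.0
```

>>> {"method": "drive_tool", "body": {
  "plan": [
    {"linear": [0, 0, 0.4], "turn": 0},
    {"linear": [0, 0, 0], "turn": 0},
    {"linear": [0, 0, 0], "turn": 0},
    {"linear": [0, 0, 0], "turn": 0},
    {"linear": [0, 0, 0], "turn": 0}
  ]
}}

```text
t: 10.78
eef_pos: [0.5491, 0.1815, 0.0594]
eef_rot: [179.9, 0.0, 104.0]
contact_force: [-1.6, -0.5, 9.4]
grip_width: -0.002
grasp_force: 4.5
```

>>> {"method": "drive_tool", "body": {
  "plan": [
    {"linear": [0, 0, 0.5], "turn": 0},
    {"linear": [0, 0, 0], "turn": 0},
    {"linear": [0, 0, 0], "turn": 0},
    {"linear": [0, 0, 0], "turn": 0},
    {"linear": [0, 0, 0], "turn": 0}
  ]
}}

```text
t: 11.4
eef_pos: [0.5492, 0.1815, 0.0592]
eef_rot: [179.9, 0.0, 104.0]
contact_force: [-1.7, -0.3, 9.6]
grip_width: -0.0
grasp_force: 5.1
```

>>> {"method": "drive_tool", "body": {
  "plan": [
    {"linear": [0, 0, 0.5], "turn": 0},
    {"linear": [0, 0, 0], "turn": 0},
    {"linear": [0, 0, 0], "turn": 0},
    {"linear": [0, 0, 0], "turn": 0},
    {"linear": [0, 0, 0], "turn": 0}
  ]
}}

```text
t: 12.02
eef_pos: [0.5492, 0.1815, 0.0587]
eef_rot: [179.9, 0.0, 104.0]
contact_force: [-2.2, -0.8, 10.4]
grip_width: -0.001
grasp_force: 5.1
```

>>> {"method": "drive_tool", "body": {
  "plan": [
    {"linear": [0, 0, 0.7], "turn": 0},
    {"linear": [0, 0, 0], "turn": 0},
    {"linear": [0, 0, 0], "turn": 0},
    {"linear": [0, 0, 0], "turn": 0},
    {"linear": [0, 0, 0], "turn": 0}
  ]
}}

```text
t: 12.65
eef_pos: [0.5495, 0.1815, 0.0584]
eef_rot: [179.8, 0.0, 104.0]
contact_force: [-2.4, -0.7, 12.5]
grip_width: -0.001
grasp_force: 6.3
```

>>> {"method": "drive_tool", "body": {
  "plan": [
    {"linear": [0, 0, -3], "turn": 0},
    {"linear": [0, 0, -10], "turn": 0},
    {"linear": [0, 0, -18], "turn": 0},
    {"linear": [0, 0, -18], "turn": 0},
    {"linear": [0, 0, -16], "turn": 0}
  ]
}}

```text
t: 13.28
eef_pos: [0.5484, 0.1813, 0.1222]
eef_rot: [-180.0, -0.0, 104.0]
contact_force: [0.4, -0.6, -0.6]
grip_width: -0.003
grasp_force: 0.0
```

>>> {"method": "drive_tool", "body": {
  "plan": [
    {"linear": [0, 0, 0], "turn": 0},
    {"linear": [0, 0, 0], "turn": 0},
    {"linear": [0, 0, 0], "turn": 0},
    {"linear": [0, 0, 0], "turn": 0},
    {"linear": [0, 0, 0], "turn": 0}
  ],
  "gripper": 60
}}

```text
t: 13.9
eef_pos: [0.5482, 0.1813, 0.1212]
eef_rot: [-180.0, 0.0, 104.0]
contact_force: [-1.1, -0.1, 0.4]
grip_width: 0.702
grasp_force: 0.0
```

```bash
python3 - <<'E'
from h import *
M=vision.camera_model("wrist"); b=save("wrist","w7.png"); o=env.get_obs(); print(o["t"],o["eef_pos"],o["contact_force"],o["grip_width"])
a=save("side","s7.png")
print(cv2.imread("pics/s7.png",0)[285:326,287].tolist())
for c in ("wrist","side"):
  for d in vision.place_of(c,"battery_top")[:3]: print(c,round(d["p"],2),np.round(d["uv"]),np.round(at_z(c,d["uv"],.104,M if c=="wrist" else None),4))
C=np.hstack([cv2.resize(a[270:350,250:330],(400,400),interpolation=cv2.INTER_CUBIC),cv2.resize(b[150:350,220:420],(400,400))])
cv2.imwrite("pics/c7.png",C[:,:,::-1])
E
```

```text
13.95 [0.54824348 0.18132256 0.12126631] [-1.10489094  0.48157941  0.08734703] 0.6949136549877013
[138, 140, 145, 142, 138, 138, 134, 132, 108, 68, 51, 53, 57, 56, 59, 59, 55, 65, 73, 80, 114, 129, 132, 136, 142, 139, 140, 138, 142, 139, 138, 141, 142, 142, 139, 144, 142, 142, 127, 88, 72]
wrist 0.63 [161. 217.] [0.4565 0.1877 0.104 ]
wrist 0.6 [526. 300.] [0.6728 0.1902 0.104 ]
wrist 0.56 [321. 266.] [0.5467 0.1825 0.104 ]
side 0.92 [347. 327.] [0.4305 0.2019 0.104 ]
side 0.76 [286. 300.] [0.5495 0.1811 0.104 ]
side 0.56 [211. 292.] [0.6786 0.2124 0.104 ]
```

View pics/c7.png

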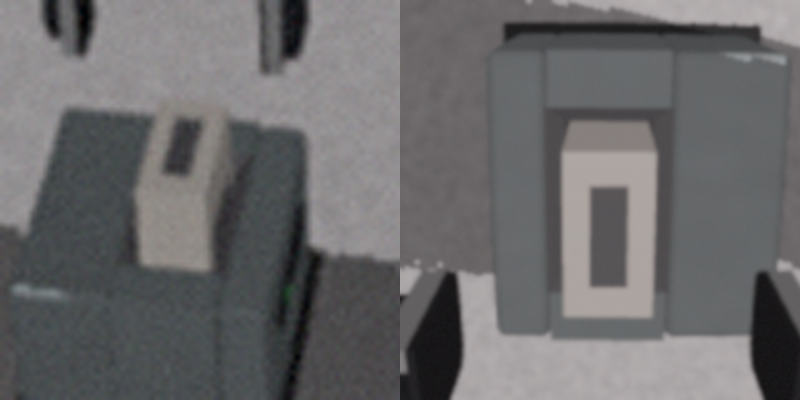

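The pack has popped up: its label edge in the side view moved from row 310 to 304, and the pack is tall and upright at crop (608,235). I'll descend with the fingers open and grip it.

>>> {"method": "drive_tool", "body": {
  "plan": [
    {"linear": [0, 0, 14], "turn": 0},
    {"linear": [0, 0, 16], "turn": 0},
    {"linear": [0, 0, 16], "turn": 0},
    {"linear": [0, 0, 12], "turn": 0},
    {"linear": [0, 0, 6], "turn": 0}
  ]
}}

```text
t: 14.72
eef_pos: [0.5478, 0.1812, 0.0562]
eef_rot: [-179.9, -0.0, 104.0]
contact_force: [0.2, -0.2, 0.3]
grip_width: 0.704
grasp_force: 0.0
```

>>> {"method": "drive_tool", "body": {
  "plan": [
    {"linear": [0, 0, 0], "turn": 0},
    {"linear": [0, 0, 0], "turn": 0},
    {"linear": [0, 0, 0], "turn": 0},
    {"linear": [0, 0, 0], "turn": 0},
    {"linear": [0, 0, 0], "turn": 0}
  ],
  "gripper": 5
}}

```text
t: 15.35
eef_pos: [0.5489, 0.1814, 0.058]
eef_rot: [179.9, 0.0, 104.0]
contact_force: [0.7, -0.7, 2.3]
grip_width: 0.266
grasp_force: 62.9
```

>>> {"method": "drive_tool", "body": {
  "plan": [
    {"linear": [0, 0, -4], "turn": 0},
    {"linear": [0, 0, -10], "turn": 0},
    {"linear": [0, 0, -20], "turn": 0},
    {"linear": [0, 0, -26], "turn": 0},
    {"linear": [0, 0, -25], "turn": 0}
  ]
}}

```text
t: 15.98
eef_pos: [0.5481, 0.1813, 0.1436]
eef_rot: [-180.0, -0.0, 104.0]
contact_force: [0.5, 0.2, -1.6]
grip_width: 0.27
grasp_force: 62.5
```

```bash
python3 - <<'E'
from h import *
for c in ("side","scene"):
  f=save(c,c+"8.png"); 
  for t,z in(("printer_bay",.074),("printer",0),("label_roll",0)):
    for d in vision.place_of(c,t)[:1]: print(c,t,round(d["p"],2),np.round(d["uv"],1),np.round(at_z(c,d["uv"],z),4))
  # outline of the printer, whole mask
  for d in vision.cut_out(c,"printer")[:1]:
    h=cv2.convexHull(np.argwhere(d["mask"])[:,::-1].astype(np.int32)); q=cv2.approxPolyDP(h,4,True)[:,0]
    print(c,d["p"],[(p.tolist(),np.round(at_z(c,p,.074)[:2],3).tolist()) for p in q])
o=env.get_obs(); print(o["t"],o["eef_pos"],o["contact_force"],o["grip_width"],o["grasp_force"])
E
```

```text
side printer_bay 0.7 [312.1 458.3] [0.4013 0.424  0.074 ]
side printer 0.61 [365.1 222.9] [ 0.5289 -0.2057  0.    ]
side label_roll 0.56 [367.7 285.9] [ 0.4583 -0.0087  0.    ]
side 0.8 [([396, 191], [0.474, -0.25]), ([395, 215], [0.451, -0.162]), ([365, 242], [0.482, -0.053]), ([311, 219], [0.612, -0.084]), ([307, 212], [0.629, -0.104]), ([307, 182], [0.674, -0.211]), ([334, 162], [0.647, -0.315])]
scene printer_bay 0.95 [255.3 269.7] [ 0.5353 -0.2165  0.074 ]
scene printer 0.7 [256.  289.8] [ 0.5231 -0.2085  0.    ]
scene label_roll 0.77 [293.1 240.5] [ 0.4495 -0.0007  0.    ]
scene 0.6 [([312, 313], [0.727, -0.235]), ([260, 335], [0.692, -0.35]), ([227, 293], [0.549, -0.313]), ([225, 266], [0.473, -0.255]), ([272, 249], [0.507, -0.134]), ([309, 283], [0.659, -0.168])]
16.475 [0.54774143 0.18124453 0.1414466 ] [ 0.68080036  0.25245181 -3.40231879] 0.26541389107399077 62.56019711494446
```

>>> {"method": "drive_tool", "body": {
  "plan": [
    {"linear": [-15, -5, -6], "turn": 0},
    {"linear": [-30, -10, 0], "turn": 0},
    {"linear": [-45, -15, 0], "turn": 0},
    {"linear": [-50, -17, 0], "turn": 0},
    {"linear": [-50, -17, 0], "turn": 0}
  ]
}}

```text
t: 17.1
eef_pos: [0.5318, -0.0208, 0.149]
eef_rot: [180.0, 0.0, 104.0]
contact_force: [0.5, 0.5, -2.1]
grip_width: 0.268
grasp_force: 62.5
```

>>> {"method": "drive_tool", "body": {
  "plan": [
    {"linear": [-50, -17, 0], "turn": 0},
    {"linear": [-50, -17, 0], "turn": 0},
    {"linear": [-50, -17, 0], "turn": 0},
    {"linear": [-45, -15, 0], "turn": 0},
    {"linear": [-43, -15, 0], "turn": 0.1}
  ]
}}

```text
t: 17.73
eef_pos: [0.5101, -0.2716, 0.149]
eef_rot: [180.0, 0.0, 98.0]
contact_force: [1.5, 0.5, -2.4]
grip_width: 0.27
grasp_force: 62.4
```

>>> {"method": "drive_tool", "body": {
  "plan": [
    {"linear": [0, 0, 0], "turn": 0.14},
    {"linear": [0, 0, 0], "turn": 0.14},
    {"linear": [0, 0, 0], "turn": 0.138},
    {"linear": [0, 0, 0], "turn": 0},
    {"linear": [0, 0, 0], "turn": 0}
  ]
}}

```text
t: 18.35
eef_pos: [0.5108, -0.2694, 0.1487]
eef_rot: [180.0, 0.0, 74.4]
contact_force: [-0.5, -0.8, -1.6]
grip_width: 0.265
grasp_force: 62.4
```

```bash
python3 - <<'E'
from h import *
M=vision.camera_model("wrist"); b=save("wrist","w9.png"); o=env.get_obs(); print(o["t"],o["eef_pos"],o["eef_rot"],o["contact_force"],o["grip_width"],o["grasp_force"])
for d in vision.place_of("wrist","printer_bay")[:2]: print(round(d["p"],2),np.round(d["uv"]),np.round(at_z("wrist",d["uv"],.074,M),4))
E
```

```text
18.4 [ 0.51086416 -0.26923417  0.14866241] [1.79991116e+02 4.42759127e-03 7.43882444e+01] [ 0.86147475 -0.25836898 -2.56609419] 0.2653654740128202 62.44176506996155
0.95 [323. 140.] [ 0.5282 -0.2049  0.074 ]
```

View pics/w9.png

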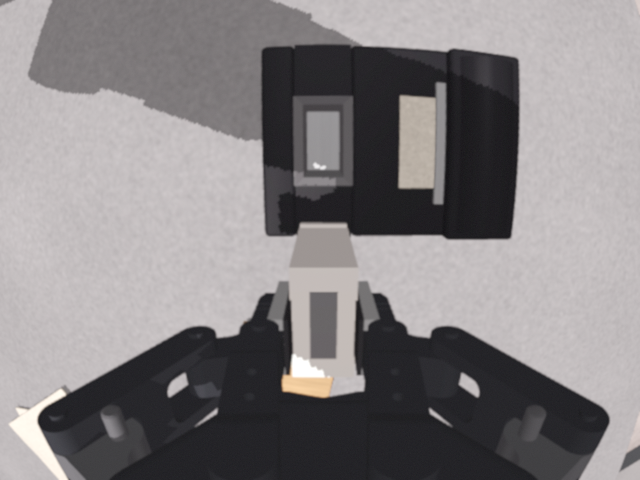

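The view shows the pack held upright at (323,300). The printer is squarely aligned ahead, with its bay bezel from (293,95) to (353,185). I'll measure the bay and the pack relative to the tool numerically.

```bash
python3 - <<'E'
from h import *
M=vision.camera_model("wrist"); o=env.get_obs(); t=np.array(o["eef_pos"]); y=np.radians(o["eef_rot"][2])
ex=np.array([np.cos(y),np.sin(y)]); ey=np.array([np.sin(y),-np.cos(y)])
b=cv2.imread("pics/w9.png"); g=b.mean(2)
def tool(uv,z): d=at_z("wrist",uv,z,M)[:2]-t[:2]; return np.round([d@ex*1000,d@ey*1000],2)
def edges(line,off):
    d=np.abs(np.diff(cv2.GaussianBlur(line.reshape(1,-1),(3,1),0)[0])); k=[i for i in range(1,len(d)-1) if d[i]>6 and d[i]>=d[i-1] and d[i]>d[i+1]]
    return [(i+.5+off,int(d[i])) for i in k]
for r in (100,115,130,145,160,180): print("row",r,edges(g[r,275:375].copy(),275))
for c in (300,323,346): print("col",c,edges(g[80:205,c].copy(),80))
for r in (235,250,275,300,330): print("pack row",r,edges(g[r,270:380].copy(),270))
for c in (300,323,345): print("pack col",c,edges(g[205:380,c].copy(),205))
zt=t[2]+.046; zb=zt-.07
print("pack top edge y",tool((289,267),zt),tool((357,267),zt),"bottom",tool((300,224),zb),tool((349,224),zb))
print("bay",tool((293,95.5),.074),tool((353,95.5),.074),tool((293,185),.074),tool((353,185),.074),tool((323,140.5),.074))
E
```

```text
row 100 [(292.5, 19), (352.5, 20)]
row 115 [(292.5, 18), (302.5, 7), (306.5, 24), (339.5, 24), (342.5, 7), (352.5, 18)]
row 130 [(292.5, 20), (302.5, 8), (306.5, 25), (339.5, 23), (342.5, 6), (352.5, 18)]
row 145 [(292.5, 18), (302.5, 8), (306.5, 27), (339.5, 24), (342.5, 7), (352.5, 19)]
row 160 [(293.5, 19), (302.5, 6), (306.5, 26), (339.5, 23), (342.5, 8), (352.5, 20)]
row 180 [(293.5, 26), (335.5, 13), (352.5, 19)]
col 300 [(95.5, 15), (171.5, 11), (185.5, 18), (196.5, 10)]
col 323 [(95.5, 16), (110.5, 24), (165.5, 27), (169.5, 49), (177.5, 18), (185.5, 20), (194.5, 13)]
col 346 [(95.5, 15), (185.5, 18)]
pack row 235 [(292.5, 18), (348.5, 8), (350.5, 15), (353.5, 15), (360.5, 7)]
pack row 250 [(293.5, 12), (353.5, 12)]
pack row 275 []
pack row 300 [(272.5, 22), (286.5, 18), (289.5, 35), (309.5, 26), (336.5, 27), (356.5, 33), (359.5, 16), (374.5, 22)]
pack row 330 [(278.5, 26), (283.5, 20), (291.5, 48), (309.5, 25), (336.5, 25), (354.5, 47), (362.5, 21), (367.5, 26)]
pack col 300 [(222.5, 35), (227.5, 6), (267.5, 12), (356.5, 23), (377.5, 17)]
pack col 323 [(222.5, 38), (227.5, 12), (267.5, 12), (291.5, 30), (358.5, 26), (370.5, 12), (377.5, 18)]
pack col 345 [(222.5, 40), (227.5, 11), (267.5, 12)]
pack top edge y [ 23.42 -11.95] [23.45 11.55] bottom [ 22.56 -12.33] [22.61 13.5 ]
bay [ 95.67 -19.51] [95.72 18.86] [ 37.13 -19.83] [37.19 19.37] [66.13 -0.28]
```

>>> {"method": "drive_tool", "body": {
  "plan": [
    {"linear": [10, -0.4, 0], "turn": 0},
    {"linear": [20, 0, 0], "turn": 0},
    {"linear": [20, 0, 0], "turn": 0},
    {"linear": [11.2, 0, 0], "turn": 0},
    {"linear": [5, 0, 5], "turn": 0}
  ]
}}

```text
t: 19.08
eef_pos: [0.5293, -0.204, 0.1438]
eef_rot: [179.9, 0.0, 74.4]
contact_force: [0.6, -0.8, -1.8]
grip_width: 0.267
grasp_force: 62.4
```

>>> {"method": "drive_tool", "body": {
  "plan": [
    {"linear": [0, 0, 8], "turn": 0},
    {"linear": [0, 0, 12], "turn": 0},
    {"linear": [0, 0, 10], "turn": 0},
    {"linear": [0, 0, 4], "turn": 0},
    {"linear": [0, 0, 0], "turn": 0}
  ]
}}

```text
t: 19.7
eef_pos: [0.5283, -0.2053, 0.109]
eef_rot: [-180.0, -0.0, 74.3]
contact_force: [-1.2, 0.8, -0.9]
grip_width: 0.268
grasp_force: 62.4
```

```bash
python3 - <<'E'
from h import *
M=vision.camera_model("wrist"); b=save("wrist","w10.png"); o=env.get_obs(); t=np.array(o["eef_pos"]); y=np.radians(o["eef_rot"][2])
print(o["t"],t,o["eef_rot"],o["contact_force"],o["grasp_force"])
ex=np.array([np.cos(y),np.sin(y)]); ey=np.array([np.sin(y),-np.cos(y)]); g=b.mean(2)
def tool(uv,z): d=at_z("wrist",uv,z,M)[:2]-t[:2]; return np.round([d@ex*1000,d@ey*1000],2)
def edges(line,off):
    d=np.diff(cv2.GaussianBlur(line.reshape(1,-1),(3,1),0)[0]); a=abs(d); k=[i for i in range(1,len(d)-1) if a[i]>5 and a[i]>=a[i-1] and a[i]>a[i+1]]
    return [(i+.5+off,int(d[i])) for i in k]
for p in ([30,-19],[30,19],[30,0],[24,-13],[24,13]):
    P=np.r_[t[:2]+(p[0]*ex+p[1]*ey)/1000,.074]; print(p,np.round(proj("wrist",P,M)))
for r in range(205,262,8): print(r,[(e,tool((e[0],r),.074)[1]) for e in edges(g[r,265:385].copy(),265)])
for c in (300,323,346): print(c,[(e,tool((c,e[0]),.074)[0]) for e in edges(g[150:300,c].copy(),150)])
E
```

```text
19.75 [ 0.52855771 -0.20537922  0.10944199] [-1.79994776e+02 -6.32191605e-04  7.42798590e+01] [ 0.09268339  1.02560704 -0.85822009] 62.44410753250122
[30, -19] [290. 207.]
[30, 19] [358. 207.]
[30, 0] [324. 207.]
[24, -13] [301. 217.]
[24, 13] [347. 217.]
205 []
213 [((276.5, 10), np.float64(-26.41)), ((281.5, 8), np.float64(-23.61)), ((285.5, -7), np.float64(-21.37)), ((288.5, 26), np.float64(-19.69)), ((293.5, 8), np.float64(-16.91)), ((308.5, -17), np.float64(-8.58)), ((357.5, -21), np.float64(18.57))]
221 [((288.5, 23), np.float64(-19.78)), ((304.5, 20), np.float64(-10.84)), ((341.5, -21), np.float64(9.74)), ((346.5, 5), np.float64(12.53)), ((357.5, -22), np.float64(18.68))]
229 [((288.5, 22), np.float64(-19.88)), ((298.5, 18), np.float64(-14.25)), ((347.5, -18), np.float64(13.16)), ((357.5, -23), np.float64(18.78))]
237 [((289.5, 20), np.float64(-19.41)), ((295.5, 18), np.float64(-16.02)), ((349.5, -18), np.float64(14.38)), ((357.5, -23), np.float64(18.9))]
245 [((289.5, 22), np.float64(-19.52)), ((293.5, 18), np.float64(-17.24)), ((352.5, -19), np.float64(16.18)), ((357.5, -22), np.float64(19.02))]
253 [((290.5, 30), np.float64(-19.06)), ((356.5, -24), np.float64(18.58))]
261 [((284.5, -8), np.float64(-22.64)), ((289.5, 40), np.float64(-19.75)), ((357.5, -37), np.float64(19.29))]
300 [((208.5, 34), np.float64(28.89)), ((215.5, -21), np.float64(24.94)), ((222.5, 28), np.float64(20.96)), ((227.5, -7), np.float64(18.09)), ((267.5, 12), np.float64(-5.6))]
323 [((208.5, 19), np.float64(28.89)), ((215.5, 19), np.float64(24.94)), ((223.5, 14), np.float64(20.4)), ((227.5, -13), np.float64(18.11)), ((267.5, 12), np.float64(-5.55)), ((291.5, -31), np.float64(-20.61))]
346 [((208.5, 18), np.float64(28.93)), ((223.5, 25), np.float64(20.43)), ((227.5, -5), np.float64(18.14)), ((267.5, 12), np.float64(-5.55))]
```

>>> {"method": "drive_tool", "body": {
  "plan": [
    {"linear": [-0.2, -0.4, 3], "turn": 0},
    {"linear": [0, 0, 4], "turn": 0},
    {"linear": [0, 0, 3], "turn": 0},
    {"linear": [0, 0, 3], "turn": 0},
    {"linear": [0, 0, 3], "turn": 0}
  ]
}}

```text
t: 20.38
eef_pos: [0.5282, -0.2052, 0.0933]
eef_rot: [-180.0, -0.0, 74.3]
contact_force: [-0.8, -0.2, -2.6]
grip_width: 0.266
grasp_force: 62.4
```

>>> {"method": "drive_tool", "body": {
  "plan": [
    {"linear": [0, 0, 2], "turn": 0},
    {"linear": [0, 0, 2], "turn": 0},
    {"linear": [0, 0, 2], "turn": 0},
    {"linear": [0, 0, 2], "turn": 0},
    {"linear": [0, 0, 2], "turn": 0}
  ]
}}

```text
t: 21.0
eef_pos: [0.5282, -0.2052, 0.0834]
eef_rot: [180.0, -0.0, 74.3]
contact_force: [-0.4, 0.0, -1.6]
grip_width: 0.267
grasp_force: 62.4
```

In the well, with no rubbing. Continuing.

>>> {"method": "drive_tool", "body": {
  "plan": [
    {"linear": [0, 0, 3], "turn": 0},
    {"linear": [0, 0, 4], "turn": 0},
    {"linear": [0, 0, 4], "turn": 0},
    {"linear": [0, 0, 4], "turn": 0},
    {"linear": [0, 0, 3], "turn": 0}
  ]
}}

```text
t: 21.62
eef_pos: [0.5281, -0.2052, 0.0651]
eef_rot: [-180.0, -0.0, 74.3]
contact_force: [0.5, 0.1, -0.8]
grip_width: 0.267
grasp_force: 62.4
```

>>> {"method": "drive_tool", "body": {
  "plan": [
    {"linear": [0, 0, 2], "turn": 0},
    {"linear": [0, 0, 2], "turn": 0},
    {"linear": [0, 0, 2], "turn": 0},
    {"linear": [0, 0, 1], "turn": 0},
    {"linear": [0, 0, 0], "turn": 0}
  ]
}}

```text
t: 22.25
eef_pos: [0.5282, -0.2052, 0.0585]
eef_rot: [180.0, -0.0, 74.3]
contact_force: [-0.1, -0.2, -1.1]
grip_width: 0.264
grasp_force: 62.5
```

>>> {"method": "drive_tool", "body": {
  "plan": [
    {"linear": [0, 0, 0.7], "turn": 0},
    {"linear": [0, 0, 0.5], "turn": 0},
    {"linear": [0, 0, 0], "turn": 0},
    {"linear": [0, 0, 0], "turn": 0},
    {"linear": [0, 0, 0], "turn": 0}
  ]
}}

```text
t: 22.88
eef_pos: [0.5283, -0.2053, 0.0574]
eef_rot: [180.0, 0.0, 74.3]
contact_force: [-0.3, 0.5, 2.4]
grip_width: 0.264
grasp_force: 62.9
```

>>> {"method": "drive_tool", "body": {
  "plan": [
    {"linear": [0, 0, 0], "turn": 0},
    {"linear": [0, 0, 0], "turn": 0},
    {"linear": [0, 0, 0], "turn": 0},
    {"linear": [0, 0, -2], "turn": 0},
    {"linear": [0, 0, -10], "turn": 0}
  ],
  "gripper": 50
}}

```text
t: 23.5
eef_pos: [0.5277, -0.205, 0.0692]
eef_rot: [-179.9, -0.0, 74.3]
contact_force: [0.0, 0.2, 1.2]
grip_width: 0.587
grasp_force: 0.0
```

>>> {"method": "drive_tool", "body": {
  "plan": [
    {"linear": [0, 0, -15], "turn": 0},
    {"linear": [0, 0, -20], "turn": 0},
    {"linear": [0, 0, -15], "turn": 0},
    {"linear": [0, 0, 0], "turn": 0},
    {"linear": [0, 0, 0], "turn": 0}
  ]
}}

```text
t: 24.12
eef_pos: [0.528, -0.2051, 0.119]
eef_rot: [-180.0, -0.0, 74.3]
contact_force: [-0.5, 0.5, -0.2]
grip_width: 0.589
grasp_force: 0.0
```

```bash
python3 - <<'E'
from h import *
M=vision.camera_model("wrist"); b=save("wrist","w11.png"); o=env.get_obs(); t=np.array(o["eef_pos"]); y=np.radians(o["eef_rot"][2])
print(o["t"],t,o["contact_force"],o["grip_width"])
ex=np.array([np.cos(y),np.sin(y)]); ey=np.array([np.sin(y),-np.cos(y)]); g=b.mean(2)
def tool(uv,z): d=at_z("wrist",uv,z,M)[:2]-t[:2]; return np.round([d@ex*1000,d@ey*1000],2)
def edges(line,off):
    d=np.diff(cv2.GaussianBlur(line.reshape(1,-1),(3,1),0)[0]); a=abs(d); k=[i for i in range(1,len(d)-1) if a[i]>6 and a[i]>=a[i-1] and a[i]>a[i+1]]
    return [(i+.5+off,int(d[i])) for i in k]
for x in (23,-23): print(np.round(proj("wrist",np.r_[t[:2]+x*ex/1000,.104],M)))
for r in (250,270,290): print(r,[(e,tool((e[0],r),.104)[1]) for e in edges(g[r,275:375].copy(),275)])
for c in (304,342): print(c,[(e,tool((c,e[0]),.104)[0]) for e in edges(g[170:350,c].copy(),170)])
E
```

```text
24.175 [ 0.52772453 -0.20498729  0.11868617] [-0.1683193   0.56625728  0.1917154 ] 0.5840122339069086
[323. 227.]
[323. 310.]
250 [((291.5, 23), np.float64(-16.08)), ((299.5, 33), np.float64(-11.96)), ((314.5, -25), np.float64(-4.28)), ((332.5, 27), np.float64(4.93)), ((347.5, -31), np.float64(12.61)), ((356.5, -21), np.float64(17.24))]
270 [((292.5, 29), np.float64(-15.81)), ((299.5, 18), np.float64(-12.15)), ((313.5, -25), np.float64(-4.86)), ((332.5, 28), np.float64(5.03)), ((346.5, -29), np.float64(12.32)), ((355.5, -21), np.float64(17.03))]
290 [((292.5, 34), np.float64(-16.1)), ((299.5, 37), np.float64(-12.37)), ((314.5, -23), np.float64(-4.4)), ((332.5, 20), np.float64(5.14)), ((338.5, -17), np.float64(8.33)), ((346.5, -14), np.float64(12.58)), ((355.5, -31), np.float64(17.38))]
304 [((205.5, 35), np.float64(34.0)), ((210.5, -9), np.float64(31.47)), ((213.5, 11), np.float64(29.95)), ((226.5, 13), np.float64(23.28)), ((281.5, 13), np.float64(-6.42)), ((310.5, -61), np.float64(-23.45)), ((345.5, 45), np.float64(-45.87))]
342 [((205.5, 20), np.float64(34.03)), ((212.5, 20), np.float64(30.49)), ((226.5, 13), np.float64(23.31)), ((294.5, 18), np.float64(-13.87)), ((310.5, -62), np.float64(-23.41)), ((345.5, 47), np.float64(-45.83))]
```

The pack stands in the printer bay, up and centred. Now I'll close the fingers and press.

>>> {"method": "drive_tool", "body": {
  "plan": [
    {"linear": [0, 0, 2], "turn": 0},
    {"linear": [0, 0, 5], "turn": 0},
    {"linear": [0, 0, 8], "turn": 0},
    {"linear": [0, 0, 8], "turn": 0},
    {"linear": [0, 0, 6], "turn": 0}
  ],
  "gripper": 0
}}

```text
t: 24.8
eef_pos: [0.5278, -0.2051, 0.0894]
eef_rot: [-180.0, -0.0, 74.3]
contact_force: [0.2, -0.5, 0.7]
grip_width: -0.003
grasp_force: 0.0
```

>>> {"method": "drive_tool", "body": {
  "plan": [
    {"linear": [0, 0, 1.2], "turn": 0},
    {"linear": [0, 0, 1.2], "turn": 0},
    {"linear": [0, 0, 1.2], "turn": 0},
    {"linear": [0, 0, 1.2], "turn": 0},
    {"linear": [0, 0, 1.2], "turn": 0}
  ]
}}

```text
t: 25.42
eef_pos: [0.5283, -0.2053, 0.0844]
eef_rot: [180.0, 0.0, 74.3]
contact_force: [-0.6, -0.1, 0.5]
grip_width: 0.002
grasp_force: 0.0
```

>>> {"method": "drive_tool", "body": {
  "plan": [
    {"linear": [0, 0, 1.2], "turn": 0},
    {"linear": [0, 0, 1.2], "turn": 0},
    {"linear": [0, 0, 1.2], "turn": 0},
    {"linear": [0, 0, 1.2], "turn": 0},
    {"linear": [0, 0, 1.2], "turn": 0}
  ]
}}

```text
t: 26.05
eef_pos: [0.5283, -0.2053, 0.0785]
eef_rot: [180.0, 0.0, 74.3]
contact_force: [-0.5, -0.0, 2.0]
grip_width: -0.002
grasp_force: 1.3
```

>>> {"method": "drive_tool", "body": {
  "plan": [
    {"linear": [0, 0, 1.4], "turn": 0},
    {"linear": [0, 0, 1.4], "turn": 0},
    {"linear": [0, 0, 1.4], "turn": 0},
    {"linear": [0, 0, 1.4], "turn": 0},
    {"linear": [0, 0, 1.4], "turn": 0}
  ]
}}

```text
t: 26.68
eef_pos: [0.5283, -0.2053, 0.0713]
eef_rot: [180.0, 0.0, 74.3]
contact_force: [0.1, 0.1, 3.8]
grip_width: -0.001
grasp_force: 2.0
```

>>> {"method": "drive_tool", "body": {
  "plan": [
    {"linear": [0, 0, 1.2], "turn": 0},
    {"linear": [0, 0, 1.2], "turn": 0},
    {"linear": [0, 0, 1.2], "turn": 0},
    {"linear": [0, 0, 1.2], "turn": 0},
    {"linear": [0, 0, 0], "turn": 0}
  ]
}}

```text
t: 27.3
eef_pos: [0.5282, -0.2053, 0.0664]
eef_rot: [180.0, -0.0, 74.3]
contact_force: [0.9, 0.1, 5.0]
grip_width: -0.003
grasp_force: 2.2
```

>>> {"method": "drive_tool", "body": {
  "plan": [
    {"linear": [0, 0, 0.8], "turn": 0},
    {"linear": [0, 0, 0.8], "turn": 0},
    {"linear": [0, 0, 0], "turn": 0},
    {"linear": [0, 0, 0], "turn": 0},
    {"linear": [0, 0, 0], "turn": 0}
  ]
}}

```text
t: 27.92
eef_pos: [0.5282, -0.2053, 0.065]
eef_rot: [180.0, 0.0, 74.3]
contact_force: [0.3, 0.6, 4.5]
grip_width: -0.002
grasp_force: 2.4
```

>>> {"method": "drive_tool", "body": {
  "plan": [
    {"linear": [0, 0, 0.8], "turn": 0},
    {"linear": [0, 0, 0.8], "turn": 0},
    {"linear": [0, 0, 0], "turn": 0},
    {"linear": [0, 0, 0], "turn": 0},
    {"linear": [0, 0, 0], "turn": 0}
  ]
}}

```text
t: 28.55
eef_pos: [0.5283, -0.2053, 0.0634]
eef_rot: [180.0, 0.0, 74.3]
contact_force: [-1.0, 1.2, 5.3]
grip_width: -0.004
grasp_force: 2.6
```

>>> {"method": "drive_tool", "body": {
  "plan": [
    {"linear": [0, 0, 0.8], "turn": 0},
    {"linear": [0, 0, 0.8], "turn": 0},
    {"linear": [0, 0, 0], "turn": 0},
    {"linear": [0, 0, 0], "turn": 0},
    {"linear": [0, 0, 0], "turn": 0}
  ]
}}

```text
t: 29.18
eef_pos: [0.5283, -0.2053, 0.0621]
eef_rot: [180.0, 0.0, 74.3]
contact_force: [-0.9, 0.7, 6.8]
grip_width: 0.0
grasp_force: 3.4
```

>>> {"method": "drive_tool", "body": {
  "plan": [
    {"linear": [0, 0, 0.8], "turn": 0},
    {"linear": [0, 0, 0], "turn": 0},
    {"linear": [0, 0, 0], "turn": 0},
    {"linear": [0, 0, 0], "turn": 0},
    {"linear": [0, 0, 0], "turn": 0}
  ]
}}

```text
t: 29.8
eef_pos: [0.5284, -0.2054, 0.0616]
eef_rot: [180.0, 0.0, 74.3]
contact_force: [-2.3, 1.2, 9.0]
grip_width: -0.003
grasp_force: 4.3
```

>>> {"method": "drive_tool", "body": {
  "plan": [
    {"linear": [0, 0, 0.8], "turn": 0},
    {"linear": [0, 0, 0], "turn": 0},
    {"linear": [0, 0, 0], "turn": 0},
    {"linear": [0, 0, 0], "turn": 0},
    {"linear": [0, 0, 0], "turn": 0}
  ]
}}

```text
t: 30.42
eef_pos: [0.5285, -0.2054, 0.061]
eef_rot: [179.9, 0.0, 74.3]
contact_force: [-2.3, 1.0, 9.3]
grip_width: 0.003
grasp_force: 4.8
```

>>> {"method": "drive_tool", "body": {
  "plan": [
    {"linear": [0, 0, 0.8], "turn": 0},
    {"linear": [0, 0, 0], "turn": 0},
    {"linear": [0, 0, 0], "turn": 0},
    {"linear": [0, 0, 0], "turn": 0},
    {"linear": [0, 0, 0], "turn": 0}
  ]
}}

```text
t: 31.05
eef_pos: [0.5287, -0.2055, 0.0607]
eef_rot: [179.9, 0.0, 74.3]
contact_force: [-1.7, 2.0, 12.0]
grip_width: 0.004
grasp_force: 6.1
```

>>> {"method": "drive_tool", "body": {
  "plan": [
    {"linear": [0, 0, 0.3], "turn": 0},
    {"linear": [0, 0, 0], "turn": 0},
    {"linear": [0, 0, 0], "turn": 0},
    {"linear": [0, 0, 0], "turn": 0},
    {"linear": [0, 0, 0], "turn": 0}
  ]
}}

```text
t: 31.68
eef_pos: [0.5288, -0.2055, 0.0606]
eef_rot: [179.9, 0.0, 74.3]
contact_force: [-2.6, 0.9, 13.5]
grip_width: 0.001
grasp_force: 6.7
```

>>> {"method": "drive_tool", "body": {
  "plan": [
    {"linear": [0, 0, -2], "turn": 0},
    {"linear": [0, 0, -6], "turn": 0},
    {"linear": [0, 0, -12], "turn": 0},
    {"linear": [0, 0, -18], "turn": 0},
    {"linear": [0, 0, -20], "turn": 0}
  ]
}}

```text
t: 32.3
eef_pos: [0.5276, -0.205, 0.1173]
eef_rot: [-179.9, -0.0, 74.3]
contact_force: [0.1, 0.3, 0.1]
grip_width: 0.0
grasp_force: 0.0
```

```bash
python3 - <<'E'
from h import *
M=vision.camera_model("wrist"); b=save("wrist","w12.png"); o=env.get_obs(); t=np.array(o["eef_pos"]); y=np.radians(o["eef_rot"][2])
print(o["t"],t,o["contact_force"],o["grip_width"])
ex=np.array([np.cos(y),np.sin(y)]); ey=np.array([np.sin(y),-np.cos(y)]); g=b.mean(2)
for z in (.104,.091,.085): print(z,"expected front edge row/halfwidth",np.round(proj("wrist",np.r_[t[:2]+(23*ex-12*ey)/1000,z],M),1),np.round(proj("wrist",np.r_[t[:2]+(23*ex+12*ey)/1000,z],M),1))
def edges(line,off):
    d=np.diff(cv2.GaussianBlur(line.reshape(1,-1),(3,1),0)[0]); a=abs(d); k=[i for i in range(1,len(d)-1) if a[i]>6 and a[i]>=a[i-1] and a[i]>a[i+1]]
    return [(i+.5+off,int(d[i])) for i in k]
for r in (240,250,260): print(r,edges(g[r,275:375].copy(),275))
for c in (304,342): print(c,edges(g[190:300,c].copy(),190))
E
```

```text
32.35 [ 0.52917335 -0.20577412  0.12030935] [ 0.77968793 -0.94338993  1.07588515] -0.003567121131632004
0.104 expected front edge row/halfwidth [302.9 228.7] [350.9 228.8]
0.091 expected front edge row/halfwidth [304.2 223. ] [349.2 223.1]
0.085 expected front edge row/halfwidth [304.7 220.6] [348.5 220.7]
240 [(291.5, 23), (301.5, 33), (315.5, -15), (333.5, 14), (347.5, -33), (357.5, -23)]
250 [(291.5, 19), (301.5, 29), (315.5, -30), (333.5, 30), (347.5, -32), (357.5, -21)]
260 [(292.5, 29), (301.5, 17), (315.5, -30), (333.5, 29), (347.5, -31), (357.5, -20)]
304 [(206.5, 35), (210.5, -16), (213.5, 13), (222.5, 13), (270.5, 17), (293.5, -69)]
342 [(206.5, 18), (212.5, 21), (222.5, 12), (284.5, 17), (293.5, -71)]
```

>>> {"method": "drive_tool", "body": {
  "plan": [
    {"linear": [0, 0, -15], "turn": 0},
    {"linear": [0, 0, -15], "turn": 0},
    {"linear": [0, 0, -10], "turn": 0},
    {"linear": [0, 0, 0], "turn": 0},
    {"linear": [0, 0, 0], "turn": 0}
  ]
}}

```text
t: 32.98
eef_pos: [0.5279, -0.2051, 0.1566]
eef_rot: [-180.0, -0.0, 74.3]
contact_force: [-0.6, -0.1, -0.9]
grip_width: -0.001
grasp_force: 0.0
```

```bash
python3 - <<'E'
from h import *
M=vision.camera_model("wrist"); b=save("wrist","w13.png"); t=np.array(env.get_obs()["eef_pos"])
print(t,[(e["p"],e["uv"]) for e in vision.place_of("wrist","battery_top")[:2]], [np.round(proj("wrist",[.5283,-.2053,z],M)) for z in (.091,.104)])
g=b.mean(2)
for c in (306,341):
    d=np.diff(g[180:300,c]); print([(180+i,int(d[i])) for i in range(len(d)) if abs(d[i])>9])
ex=np.array([np.cos(np.radians(74.3)),np.sin(np.radians(74.3))])
for z in (.091,.104): print(z,[np.round(proj("wrist",np.r_[np.array([.5283,-.2053])+s*.023*ex,z],M)) for s in (1,-1)])
print(ticket.job_done())
E
```

```text
[ 0.52780978 -0.20502076  0.15639305] [(0.98, [321.4, 244.3])] [array([324., 244.]), array([324., 250.])]
[(190, 16), (193, -16), (195, 22), (196, 15), (201, 9), (202, 12), (203, 9), (207, 14), (208, 17), (209, 11), (241, 17), (242, 30), (243, 12), (277, -44), (278, -71), (279, -53)]
[(194, 17), (195, 23), (196, 10), (201, 15), (202, 15), (203, 11), (207, 12), (208, 19), (209, 11), (247, 17), (248, 29), (249, 14), (276, -9), (277, -44), (278, -71), (279, -57)]
0.091 [array([324., 209.]), array([324., 277.])]
0.104 [array([324., 213.]), array([324., 284.])]
the job is handed in; nothing more can be done
None
```

The white pack was popped up from the charger and is now latched down in the printer bay, its top about 91 mm above the bench in the last wrist picture (104 mm when up). The highest measured press force was 13.5 N, and I handed the job in at about 33 s with the arm clear; no verdict came back.

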